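Hang the dark rings on the drying rod

ROBOT

A 6-joint arm with a two-finger parallel gripper is mounted at the origin on the work surface. World frame = base frame: x ahead of the robot, y to its left, z up, the work surface at z = 0. Lengths are in mm, angles in rad, forces in N, time in s.
With the tool pointing down it reaches from about 350 to 775 mm from the base axis. Payload 7.3 kg.
Tool frame: the origin (TCP) lies at the very end of the fingers, on their centre line; the grasp point (between the pads) lies 19 mm behind it; z points along the fingers, y is the line along which they close (so a half turn about z gives the same grasp; the last joint's range is limited). The gripper opens to 92 mm and grips with 3 to 60 N. Pads are 19 mm wide; open, the fingers measure 130 mm over their backs; the gripper's body (75 mm by 190 mm) begins 47 mm behind the grasp point.
Start: joints at [1.119, 0.342, 1.524, -0, 1.275, -0.146], TCP at [158.04, 500.668, 226.741] pointing down, gripper open.
Joint ranges: [-2.53, 2.53], [-0.77, 2.02], [0.04, 2.7], [-1, 4.14], [0.28, 2.66], [-3.11, 3.11]. Speed limits (rad/s): [2.57, 2.57, 3.14, 3.14, 3.14, 3.14].

INTERFACE

Orientations are given as [roll, pitch, yaw] about the fixed x, y, z axes, in that order (R = Rz(yaw) Ry(pitch) Rx(roll)).
In Python, from plant import * gives the robot as it stands.
- The arm moves only by the tool arm_command, never from a script. Its arguments are lists of equal length, an entry for each row: "gripper": the finger opening in mm, from 0 to 91.8; "dp": the shift along the tool's x, y, z in units of 25 mm (1.0 is 25 mm), a list of three; "twist": the turn about the tool's z in units of 5 degrees (1.0 is 5 degrees). A call has exactly 5 rows; each row shifts and turns the commanded pose from where the row before left it, along the tool's axes as they then stand; what a row does not reach is not made up. A row lasts 1/8 s, in which the tool goes at most 62.5 mm and 10.7 degrees, less where a joint would pass 70% of its speed; a pose out of reach is approached as far as the arm can. A call is refused whole if a number of a shift passes 1 or a number of a turn 1, either way. A call with a gripper value outside its range is refused whole. The fingers move at their own pace and stop on an object; the grip force is fixed at half the most. Time passes only in rows, so rows that do not move let the fingers close, or fill a call up. It gives the time, the measured TCP pose, the force, the opening and the grip force at its end, in the units of the state.
- get_obs(): the state, without advancing time (a new reading comes with each control period).
- capture(name): name is "scene" or "top"; returns the picture (480x640x3 uint8, red, green, blue); there is no depth.
- get_calibration(name): a dict with "mtx" (3x3 intrinsics, pixels), "position" and "attitude" of the camera in the world. Camera axes: x right, y down, z forward; pixel columns grow to the right and rows downward; lengths in mm; the calibration is good to about 2 mm. A picture is of the moment at which its call begins. get_calibration takes no time and is no camera call.
- close_job(): hands the job in; it is judged then, once.
The state is a dict: "time": time; "joint_positions": joint angles; "dq": joint speeds; "tau": joint torques, N m; "tool_pos": TCP position; "tcp_rot": TCP orientation; "contact_force": force on the tool from outside, world axes, zero at the start; "moment": the same for the moment, N m; "grip_width": finger opening in mm; "finger_force": force on a finger pad.
Only numpy, scipy, OpenCV 4.12 (cv2) and the standard library are available. Lean on these libraries where they do the work, as an engineer would, in place of code of your own. Each camera call takes 0.05 s, during which the arm holds its last target. There are 200 camera calls.

TASK

Pick up the little hanging rod by its blue upright grip, run its level dowel through both dark wooden rings where they stand in their rack, and lift the two off together. Then stand the rod upright on the round cork mat, its foot on the mat and both dark rings hanging from it, and let go.

Things in the scene. Friction and masses are not known exactly. Their poses are not given: they have to be found in the camera images.
- rod_grip (a point): hanging rod, loose, 0.4 to 0.55 kg, standing up. Point: in its blue upright grip (26 x 26 mm, faces square to x and y, top 25 mm above the point), 115 mm over the underside of its steel foot (disc, 72 mm diameter, 12 thick). z up. Level dowel, 12 mm diameter, runs along +x, axis 35 mm below the point, to a 20 mm brass ball, tip 160 mm out. Pinch across y: the dowel leaves between the fingers.
- dark_a_center (a point): one of the two dark-brown wooden rings, that nearer the rod: 76 mm outside, hole 48 mm, 18 mm thick, 35 g, on edge in a slotted plywood rack fixed to the bench. Point: hole centre, 98 mm up; x: ring axis, level, pointing away from the free side (robot's left) where the dowel comes in. A like rack, 0.14 to 0.21 m nearer or farther, holds two pale rings: not wanted; which is nearer changes.
- dark_b_center (a point): the other dark ring, same size and axes, 30 mm farther along x, holes in line. Point: its hole centre. The rack is 68 mm long along x, centred between the two, and 90 mm across; its slot walls hold the lowest 16 mm of each ring (to 76 mm above the bench), so lift well over 16 mm. Hanging on the dowel, a ring reaches 56 mm below the dowel's axis.
- mat: flat round cork mat, 160 mm diameter, 4 mm thick, fixed on the bench; origin at the centre of its underside, on the bench. Place for the foot of the loaded rod.
Mind the look-alikes: they are no part of the job. What is meant by the mat is not purple, and is the larger of those in its own colour.

How it is judged (in metres and radians):
On the way, in this order (a step that is already met when the one before it is completed fails the run):
1. the dowel is through both dark rings while they still stand in their rack (x of dark_a_center in the frame of rod_grip between 0.015 and 0.148 m and y of dark_a_center in the frame of rod_grip between -0.023 and 0.023 m and z of dark_a_center in the frame of rod_grip between -0.058 and -0.012 m and x of dark_b_center in the frame of rod_grip between 0.015 and 0.148 m and y of dark_b_center in the frame of rod_grip between -0.023 and 0.023 m and z of dark_b_center in the frame of rod_grip between -0.058 and -0.012 m and distance of each of dark_a_center, dark_b_center from where it was at the start of the episode below 0.02 m), for 0.05 s.
2. both dark rings, on the dowel, are lifted together out of their slots (x of dark_a_center in the frame of rod_grip between 0.015 and 0.148 m and y of dark_a_center in the frame of rod_grip between -0.023 and 0.023 m and z of dark_a_center in the frame of rod_grip between -0.058 and -0.012 m and x of dark_b_center in the frame of rod_grip between 0.015 and 0.148 m and y of dark_b_center in the frame of rod_grip between -0.023 and 0.023 m and z of dark_b_center in the frame of rod_grip between -0.058 and -0.012 m and height (world z) of each of dark_a_center, dark_b_center above 0.115 m), for 0.1 s.
At the end, for the whole second after the job is handed in: the rod stands upright (within 7 degrees) with its foot down on the cork mat, its axis within 50 mm of the mat's centre, and the dowel still passes through both dark rings, which hang between the grip and the brass ball (x of dark_a_center in the frame of rod_grip between 0.015 and 0.148 m and y of dark_a_center in the frame of rod_grip between -0.023 and 0.023 m and z of dark_a_center in the frame of rod_grip between -0.058 and -0.012 m and x of dark_b_center in the frame of rod_grip between 0.015 and 0.148 m and y of dark_b_center in the frame of rod_grip between -0.023 and 0.023 m and z of dark_b_center in the frame of rod_grip between -0.058 and -0.012 m and horizontal distance between rod_grip and mat below 0.05 m and height (world z) of rod_grip between 0.111 and 0.127 m and angle between rod_grip's own z axis and vertical below 0.12 rad); the robot touches nothing.
It fails at once if a dark ring is dropped onto the bench (height (world z) of any of dark_a_center, dark_b_center below 0.045 m).
It fails at once if the rod is tipped over (angle between rod_grip's own z axis and vertical above 0.6 rad).
It also fails if it takes over 56 s, if anything falls off the work surface, if the arm or the gripper's body presses on something with over 40 N, if the wrist force passes 120 N, or if a joint passes its speed limit or range.

## Working session

There is one attempt and no reset: what is moved stays moved. The work goes in short steps, Python scripts to look and compute and a tool call to move; the robot and the scene stay as the last step left them, time stands still between calls to the robot, and variables do not carry over. Pictures are saved under pics/ and viewed, at most 10 in all, crops included, and the job is handed in when it is done.

Besides the shell and the picture viewer there is one more tool, called after ">>>" as a command line: name --pt "numbers of a row" for each row, then --argument value for the rest. arm_command: Moves the arm, as the interface text tells. Its arguments: {"type":"object","properties":{"gripper":{"type":"array"},"dp":{"type":"array"},"twist":{"type":"array"}},"required":["gripper","dp","twist"]}

```bash
mkdir -p pics; ls; python3 - <<'E'
from plant import *
import cv2
for n in("scene","top"):
    cv2.imwrite(f"pics/{n}0.png",cv2.cvtColor(capture(n),cv2.COLOR_RGB2BGR)); print(get_calibration(n))
o=get_obs();print(o)
E
```

```text
pics
{'mtx': array([[587.05698899,   0.        , 319.91218991],
       [  0.        , 587.05698899, 239.59021035],
       [  0.        ,   0.        ,   1.        ]]), 'position': array([ 951.27961583, -632.86833806, 1050.20250787]), 'attitude': array([-2.39208135e+00, -8.23180066e-04,  5.71810023e-01])}
{'mtx': array([[460.16478733,   0.        , 320.81183391],
       [  0.        , 460.16478733, 242.43976833],
       [  0.        ,   0.        ,   1.        ]]), 'position': array([323.66480333, 101.06557759, 934.52875427]), 'attitude': array([-2.94529142e+00,  1.86096131e-03, -1.59254247e+00])}
{'time': 0.1, 'joint_positions': array([ 1.11901416e+00,  3.42679384e-01,  1.52487960e+00, -6.18243717e-06,
        1.27541718e+00, -1.45976744e-01]), 'dq': array([ 0.00025712, -0.00393587, -0.00190398, -0.00048011,  0.00148911,
       -0.00041397]), 'tau': array([ 1.24821512e-03, -4.32009244e+01, -2.44694209e+01,  7.17629911e-02,
        5.26306266e-02, -5.10241057e-05]), 'tool_pos': array([157.87195165, 500.33456804, 226.11541684]), 'tcp_rot': array([-3.14022299e+00, -1.95394900e-04,  2.83578890e+00]), 'contact_force': array([ 0.14699005, -0.04581957,  0.15727627]), 'moment': array([-0.02470175,  0.00040897,  0.02473243]), 'finger_force': 0.0, 'grip_width': 91.82138466603595}
```

View pics/scene0.png

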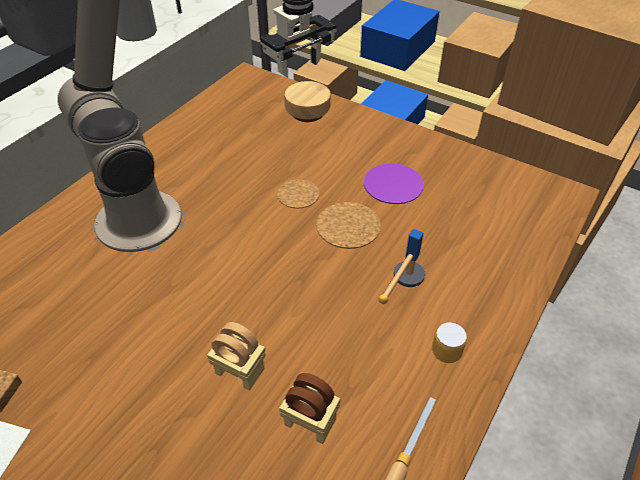

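View pics/top0.png

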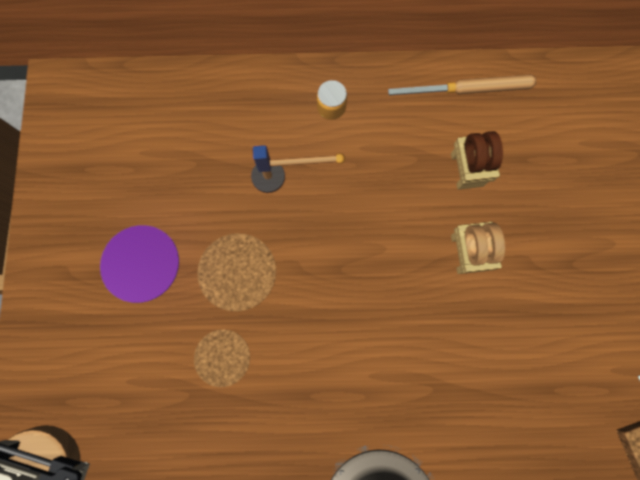

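Pictures: the rod has its grip at top(261,152) and ball at (339,158). The dark rings are at top(478,152)/(492,151), in the farther rack. The large cork mat is at top(236,272). Next I fit positions by silhouettes.

```bash
cat >m.py <<'E'
import numpy as np,cv2
from scipy.spatial.transform import Rotation as R
from scipy.optimize import minimize
from plant import *
CAL={n:get_calibration(n) for n in("scene","top")}
def proj(n,P):
    c=CAL[n]; r=R.from_euler('xyz',c['attitude']).as_matrix()
    q=(np.atleast_2d(P)-c['position'])@r; q=q@c['mtx'].T
    return q[:,:2]/q[:,2:]
def ray(n,uv,z):
    c=CAL[n]; r=R.from_euler('xyz',c['attitude']).as_matrix()
    d=r@np.linalg.solve(c['mtx'],[uv[0],uv[1],1]); p=c['position']
    return p+d*(z-p[2])/d[2]
def hsv(im): return cv2.cvtColor(im,cv2.COLOR_RGB2HSV)
def near(m,uv,rad):
    k=np.zeros_like(m); cv2.circle(k,tuple(int(v) for v in uv),rad,255,-1); return m&k
def poly(mask,uv): cv2.fillConvexPoly(mask,np.round(uv*16).astype(np.int32),255,cv2.LINE_AA,4)
def ringsil(n,cs,yaw,mask):
    ax=np.array([np.cos(yaw),np.sin(yaw),0]);si=np.array([-ax[1],ax[0],0]);up=np.array([0,0,1.])
    t=np.linspace(0,2*np.pi,49)
    for c in cs:
        g=lambda r,a:c+a*ax+r*(np.cos(t)[:,None]*si+np.sin(t)[:,None]*up)
        L=[g(38,-9),g(38,9),g(24,9),g(24,-9),g(38,-9)]
        for A,B in zip(L,L[1:]):
            for i in range(48):
                Q=np.array([A[i],A[i+1],B[i+1],B[i]])
                if Q[:,2].mean()>77: poly(mask,proj(n,Q))
def boxsil(n,p,yaw,zb,mask):
    ax=np.array([np.cos(yaw),np.sin(yaw),0]);si=np.array([-ax[1],ax[0],0])
    P=np.array([[p[0],p[1],z]+13*a*ax+13*b*si for z in(zb,140) for a in(-1,1) for b in(-1,1)])
    poly(mask,cv2.convexHull(proj(n,P).astype(np.float32))[:,0])
E
cat >fit.py <<'E'
from m import *
im={n:cv2.cvtColor(cv2.imread(f"pics/{n}0.png"),cv2.COLOR_BGR2RGB) for n in CAL}
H={n:hsv(im[n]) for n in CAL}
G={'dark':dict(scene=(309,397),top=(484,152)),'grip':dict(scene=(414,245),top=(261,158)),'ball':dict(scene=(383,298),top=(339,158)),'mat':dict(scene=(348,225),top=(236,272))}
# ball, two views
for n in CAL: 
    m=near(cv2.inRange(H[n],(12,170,150),(25,255,255)),G['ball'][n],6)
    q=cv2.moments(m,True);b=(q['m10']/q['m00'],q['m01']/q['m00']);print('ball',n,q['m00'],b,ray(n,b,80).round(1))
    hh=cv2.inRange(H[n],(8,0,110),(25,165,255))
    m=near(cv2.inRange(H[n],(100,80,30),(125,255,255)),G['grip'][n],28);G['grip'][n+'m']=m
    m=near(cv2.inRange(im[n],(0,0,0),(115,60,45)),G['dark'][n],36);G['dark'][n+'m']=m
    u,v=G['mat'][n];print(n,'mat hsv',H[n][v,u],'wood',H[n][v,u+60],'masks',[int((G[k][n+'m']>0).sum()) for k in('grip','dark')])
def cost(p,which,out=None):
    s=0
    for n in CAL:
        k=np.zeros((480,640),np.uint8)
        if which=='dark':
            ax=np.array([np.cos(p[2]),np.sin(p[2]),0]);c=np.array([p[0],p[1],98.])
            ringsil(n,[c-15*ax,c+15*ax],p[2],k)
        else: boxsil(n,p,p[2],p[3],k)
        if out is not None: out[n]=k
        t=cv2.GaussianBlur(G[which][n+'m'],(3,3),0); s+=np.abs(t.astype(float)-k).sum()/255
    return s
O={}
for w,x0 in(('dark',np.r_[ray('top',(484,152),110)[:2],-1.57]),('grip',np.r_[ray('top',(261,152),140)[:2],-1.57,90])):
    S=np.vstack([x0]+[x0+d for d in np.diag([8,8,.15,15][:len(x0)])])
    r=minimize(cost,x0,(w,),method='Nelder-Mead',options=dict(initial_simplex=S,xatol=.02,fatol=.2,maxiter=300))
    o={};cost(r.x,w,o);O[w]=o;print(w,x0.round(1),r.x.round(3),r.fun)
    for n in CAL:
        print('  ',n,'residual shift', [ (lambda a,b:(round(a['m10']/a['m00']-b['m10']/b['m00'],2),round(a['m01']/a['m00']-b['m01']/b['m00'],2)))(cv2.moments(G[w][n+'m'],True),cv2.moments(o[n],True))])
T=[]
for w in O:
    for n in CAL:
        u,v=G[w][n];a=im[n].copy()
        for mm,c in((G[w][n+'m'],(0,255,0)),(O[w][n],(255,0,0))):
            cs,_=cv2.findContours((mm>127).astype(np.uint8),0,1);cv2.drawContours(a,cs,-1,c,1)
        T.append(np.hstack([cv2.resize(x[v-30:v+30,u-40:u+40],(400,300),interpolation=0) for x in(a,)]))
cv2.imwrite('pics/fit.png',cv2.cvtColor(np.vstack([np.hstack(T[:2]),np.hstack(T[2:])]),cv2.COLOR_RGB2BGR))
# mat: texture edges by purple-excluded lower saturation
for n in CAL:
    S=cv2.GaussianBlur(H[n],(5,5),0);u,v=G['mat'][n]
    m=near(cv2.inRange(S,(0,0,0),(179,int((int(S[v-8:v+8,u-8:u+8,1].mean())+int(H[n][v,u+60,1]))/2),255)),(u,v),48)
    m=cv2.morphologyEx(cv2.morphologyEx(m,cv2.MORPH_CLOSE,np.ones((5,5))),cv2.MORPH_OPEN,np.ones((9,9)))
    c=max(cv2.findContours(m,0,1)[0],key=cv2.contourArea);e=cv2.fitEllipse(cv2.convexHull(c));print('mat',n,e,ray(n,e[0],4).round(1))
E
python3 fit.py
```

```text
ball scene 31.0 (382.80645161290323, 297.5806451612903) [661.3  59.6  80. ]
scene mat hsv [ 16 132 210] wood [ 14 158 178] masks [347, 886]
ball top 63.0 (339.5238095238095, 157.46031746031747) [663.   58.5  80. ]
top mat hsv [ 15 142 151] wood [ 14 171 133] masks [166, 1245]
dark [ 655.9 -214.7   -1.6] [ 664.369 -216.806   -1.542] 1158.2823529411764
   scene residual shift [(-0.42, 4.55)]
   top residual shift [(-1.18, 1.58)]
grip [653.  205.   -1.6  90. ] [657.02  205.126  -1.264  93.576] 295.90588235294115
   scene residual shift [(-0.4, 2.28)]
   top residual shift [(-2.45, -1.71)]
mat scene ((348.0518798828125, 224.8520050048828), (46.272483825683594, 63.85722351074219), 92.93704986572266) [456.9 266.6   4. ]
mat top ((235.9974365234375, 271.89239501953125), (77.28559112548828, 80.13072204589844), 56.57752227783203) [451.4 272.8   4. ]
```

View pics/fit.png

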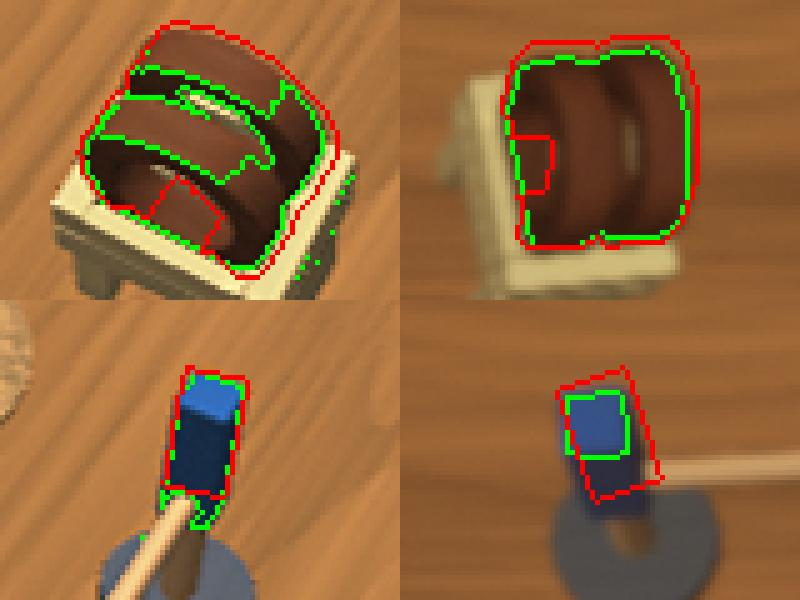

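The overlay shows loose masks: lit ring faces and the grip's shaded side are missing. I'll tighten the masks and cross-check with the clicked grip top, at top(260.5,152.7) and scene(416.6,234.2).

```bash
sed -i 's/mean()>77/mean()>73/' m.py
python3 - <<'E'
s=open('fit.py').read()
s=s.replace("m=near(cv2.inRange(H[n],(100,80,30),(125,255,255)),G['grip'][n],28)","I=im[n].astype(int);m=near(((I[...,2]>I[...,0]+(12 if n=='scene' else 4))*255).astype(np.uint8),(G['grip'][n][0],G['grip'][n][1]-4),19)")
s=s.replace("cv2.inRange(im[n],(0,0,0),(115,60,45))","(cv2.inRange(H[n],(0,0,0),(12,255,148))|cv2.inRange(H[n],(165,0,0),(179,255,148))|cv2.inRange(H[n],(0,0,0),(179,255,50)))")
s+='''
print('grip click',ray('top',(261,153.2),140),ray('scene',(417.1,234.7),140))
o=get_obs();print(R.from_euler('xyz',o['tcp_rot']).as_matrix().round(3))'''
open('fit.py','w').write(s)
E
python3 fit.py
```

```text
ball scene 31.0 (382.80645161290323, 297.5806451612903) [661.3  59.6  80. ]
scene mat hsv [ 16 132 210] wood [ 14 158 178] masks [346, 1463]
ball top 63.0 (339.5238095238095, 157.46031746031747) [663.   58.5  80. ]
top mat hsv [ 15 142 151] wood [ 14 171 133] masks [328, 1227]
dark [ 655.9 -214.7   -1.6] [ 662.277 -217.416   -1.622] 585.8666666666667
   scene residual shift [(-0.05, 0.07)]
   top residual shift [(-0.29, -0.11)]
grip [653.  205.   -1.6  90. ] [654.858 208.636  -1.258  79.995] 181.8313725490196
   scene residual shift [(0.17, 1.42)]
   top residual shift [(-0.12, 0.93)]
mat scene ((348.0518798828125, 224.8520050048828), (46.272483825683594, 63.85722351074219), 92.93704986572266) [456.9 266.6   4. ]
mat top ((235.9974365234375, 271.89239501953125), (77.28559112548828, 80.13072204589844), 56.57752227783203) [451.4 272.8   4. ]
grip click [650.68917    205.00425553 140.        ] [660.17403492 204.30664099 140.        ]
[[-0.954  0.301 -0.001]
 [ 0.301  0.954 -0.001]
 [ 0.    -0.001 -1.   ]]
```

View pics/fit.png

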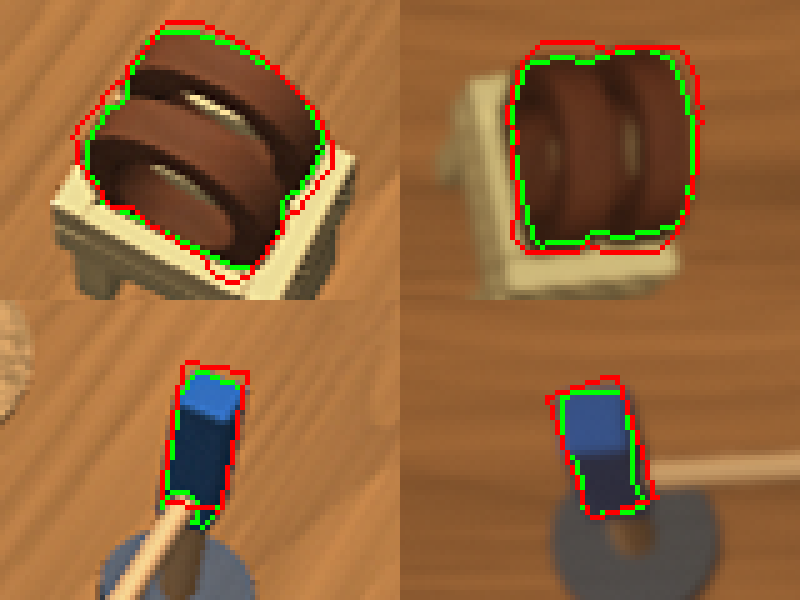

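>>> arm_command --gripper '[91.8,91.8,91.8,91.8,91.8]' --pt "-1 -0.2 0" --pt "-1 -0.1 0" --pt "-1 0 0" --pt "-1 0.1 0" --pt "-1 0.2 0" --twist '[1,1,1,1,1]'

```text
time: 0.72
tool_pos: [270.5, 441.7, 226.3]
tcp_rot: [-3.141, 0.0, 2.397]
contact_force: [-0.1, 0.2, 0.7]
grip_width: 91.8
finger_force: 0.0
```

>>> arm_command --gripper '[91.8,91.8,91.8,91.8,91.8]' --pt "-1 0.3 0" --pt "-1 0.4 0" --pt "-1 0.5 0" --pt "-1 0.6 0" --pt "-1 0.7 0" --twist '[1,1,1,1,1]'

```text
time: 1.35
tool_pos: [396.6, 379.3, 226.4]
tcp_rot: [-3.141, 0.0, 1.96]
contact_force: [-0.4, -0.4, -0.6]
grip_width: 92.2
finger_force: 0.0
```

>>> arm_command --gripper '[91.8,91.8,91.8,91.8,91.8]' --pt "-1 0.85 0" --pt "-1 0.95 0" --pt "-0.9 1 0" --pt "-0.8 1 0" --pt "-0.7 1 0" --twist '[1,1,1,0.9,0]'

```text
time: 1.98
tool_pos: [538.6, 298.2, 226.1]
tcp_rot: [-3.141, 0.0, 1.622]
contact_force: [0.1, 0.7, 0.4]
grip_width: 91.9
finger_force: 0.0
```

>>> arm_command --gripper '[91.8,91.8,91.8,91.8,91.8]' --pt "-0.6 1 0" --pt "-0.6 1 0" --pt "-0.6 1 0" --pt "0 0 0" --pt "0 0 0" --twist '[0,0,0,0,0]'

```text
time: 2.6
tool_pos: [614.5, 258.1, 226.2]
tcp_rot: [-3.14, -0.0, 1.623]
contact_force: [0.2, 0.6, 0.2]
grip_width: 92.0
finger_force: 0.0
```

```bash
python3 - <<'E'
from m import *
for n,uv,(u,v) in(('top',(268,178),(444,122)),('scene',(409,274),(269,367))):
    im=cv2.imread(f'pics/{n}0.png')[...,::-1].copy();h=hsv(im)
    m=near(cv2.inRange(h,(0,0,20),(179,95,150)),uv,24); q=m.copy()
    c=np.vstack(cv2.findContours(cv2.morphologyEx(m,cv2.MORPH_OPEN,np.ones((3,3))),0,1)[0])
    e=cv2.fitEllipse(cv2.convexHull(c));print('foot',n,e,ray(n,np.array(e[0]),7).round(1))
# rack top edge (front) and ring yaw from top view
a=ray('top',(465.4,174.4),76);b=ray('top',(500.4,171.4),76);print('rack edge',a,b,np.arctan2(*(b-a)[1::-1]))
a=ray('scene',(269+10.5,367+40.5),76);b=ray('scene',(269+49,367+59),76);print('scene near-left edge?',a,b,np.linalg.norm(b-a),np.arctan2(*(b-a)[1::-1]))
a=b;b=ray('scene',(269+70.5,367+31),76);print('scene next edge',a,b,np.linalg.norm(b-a),np.arctan2(*(b-a)[1::-1]))
E
```

```text
foot top ((266.90325927734375, 174.60693359375), (32.449466705322266, 34.715110778808594), 146.58322143554688) [657.1 209.7   7. ]
foot scene ((408.93780517578125, 273.1311950683594), (24.790719985961914, 31.25438117980957), 102.5744857788086) [656.3 206.4   7. ]
rack edge [ 623.96966724 -187.13419838   76.        ] [ 628.60249454 -256.22223414   76.        ] -1.5038396981798734
scene near-left edge? [ 622.71704178 -254.51279433   76.        ] [ 699.62759583 -246.51722278   76.        ] 77.32504438114934 0.1035872491778999
scene next edge [ 699.62759583 -246.51722278   76.        ] [ 703.32878102 -180.49834666   76.        ] 66.12254362628688 1.5147924218169753
```

>>> arm_command --gripper '[91.8,91.8,91.8,91.8,91.8]' --pt "-0.8 0.5 0" --pt "-0.8 0.5 0" --pt "-0.6 0.5 0" --pt "0 0 0" --pt "0 0 0" --twist '[0,0,0,0,0]'

```text
time: 3.22
tool_pos: [655.3, 205.0, 226.5]
tcp_rot: [-3.141, -0.0, 1.623]
contact_force: [-0.7, 0.8, -0.1]
grip_width: 91.8
finger_force: 0.0
```

>>> arm_command --gripper '[91.8,91.8,91.8,91.8,91.8]' --pt "0.06 0.05 1" --pt "0 0 1" --pt "0 0 1" --pt "0 0 1" --pt "0 0 1" --twist '[0,0,0,0,0]'

```text
time: 3.85
tool_pos: [656.1, 207.5, 101.2]
tcp_rot: [3.141, -0.0, 1.624]
contact_force: [-0.6, 0.6, 0.3]
grip_width: 91.8
finger_force: 0.0
```

>>> arm_command --gripper '[91.8,24,24,24,24]' --pt "0 0 0.2" --pt "0 0 0" --pt "0 0 0" --pt "0 0 0" --pt "0 0 0" --twist '[0,0,0,0,0]'

```text
time: 4.47
tool_pos: [656.8, 206.5, 97.4]
tcp_rot: [3.141, -0.0, 1.623]
contact_force: [-0.4, -0.1, -0.3]
grip_width: 56.3
finger_force: 0.0
```

>>> arm_command --gripper '[10,10,10,10,10]' --pt "0 0 0" --pt "0 0 0" --pt "0 0 0" --pt "0 0 0" --pt "0 0 0" --twist '[0,0,0,0,0]'

```text
time: 5.1
tool_pos: [656.2, 206.5, 96.5]
tcp_rot: [-3.141, 0.0, 1.623]
contact_force: [-2.5, 0.3, 0.6]
grip_width: 26.1
finger_force: 30.0
```

>>> arm_command --gripper '[10,10,10,10,10]' --pt "0 0 0" --pt "0 0 0" --pt "0 0 0" --pt "0 0 -0.3" --pt "0 0 -0.4" --twist '[0,0,0,0,0]'

```text
time: 5.72
tool_pos: [656.7, 206.4, 114.2]
tcp_rot: [-3.141, -0.0, 1.623]
contact_force: [-0.6, -0.6, -4.4]
grip_width: 26.0
finger_force: 30.0
```

>>> arm_command --gripper '[10,10,10,10,10]' --pt "-0.6 -0.06 0" --pt "-1 -0.08 0" --pt "-1 -0.08 0" --pt "-1 -0.08 0" --pt "-1 -0.08 0" --twist '[0,0,0,0,0]'

```text
time: 6.35
tool_pos: [652.8, 88.2, 114.0]
tcp_rot: [-3.141, 0.0, 1.621]
contact_force: [2.0, -0.6, -4.6]
grip_width: 26.1
finger_force: 30.0
```

>>> arm_command --gripper '[10,10,10,10,10]' --pt "-1 -0.08 0" --pt "-1 -0.06 0" --pt "-1 -0.06 0" --pt "-0.6 -0.04 0" --pt "0 0 0" --twist '[0,0,0,0,0]'

```text
time: 6.98
tool_pos: [651.6, -0.9, 114.2]
tcp_rot: [-3.141, -0.0, 1.62]
contact_force: [-0.3, 1.0, -4.3]
grip_width: 25.9
finger_force: 30.0
```

```bash
python3 - <<'E'
from m import *
o=get_obs();print(o['time'],o['tool_pos'],o['tcp_rot'],o['contact_force'])
T=[]
for n,(u,v) in(('scene',(320,370)),('top',(450,155))):
    a=cv2.cvtColor(capture(n),cv2.COLOR_RGB2BGR);cv2.imwrite(f'pics/{n}1.png',a)
    T.append(cv2.resize(a[v-75:v+75,u-50:u+50],(400,600),interpolation=cv2.INTER_CUBIC))
cv2.imwrite('pics/c1.png',np.hstack(T))
E
```

```text
6.975 [651.58751252  -0.91671359 114.16348543] [-3.14142811e+00 -8.28968249e-05  1.62026037e+00] [-0.29821835  1.01433603 -4.3122102 ]
```

View pics/c1.png

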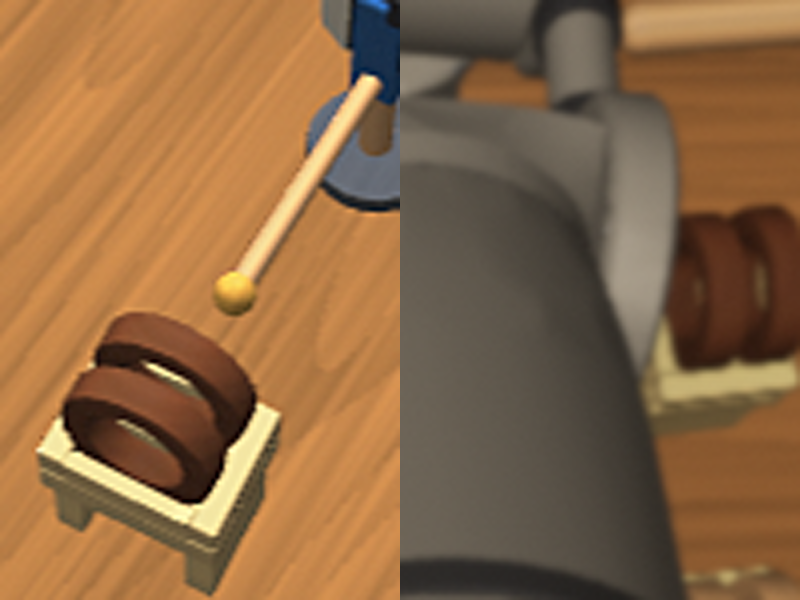

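Ball is at scene(328.5,367.8), just short of the rings, which are undisturbed. The top view is blocked by the arm. I compare ball and rings in the scene camera alone so that calibration bias cancels.

```bash
python3 - <<'E'
from m import *
print('ball scene ray',ray('scene',(328.4,367.7),98), 'fk',[651.6+150*.0494,-.9-150*.9988])
im=cv2.cvtColor(cv2.imread('pics/scene0.png'),cv2.COLOR_BGR2RGB);h=hsv(im)
m=near(cv2.inRange(h,(0,0,0),(12,255,148))|cv2.inRange(h,(165,0,0),(179,255,148))|cv2.inRange(h,(0,0,0),(179,255,50)),(309,397),36)
m=cv2.morphologyEx(m,cv2.MORPH_CLOSE,np.ones((7,7)));m=cv2.morphologyEx(m,cv2.MORPH_OPEN,np.ones((3,3)))
def cost(p,yaw):
    ax=np.array([np.cos(yaw),np.sin(yaw),0]);c=np.array([p[0],p[1],98.]);k=np.zeros_like(m)
    ringsil('scene',[c-15*ax,c+15*ax],yaw,k);k=cv2.morphologyEx(k,cv2.MORPH_CLOSE,np.ones((7,7)));k=cv2.erode(k,np.ones((2,2)))
    return np.abs(k.astype(float)-m).sum()/255
for y in(-1.46,-1.5,-1.54,-1.58,-1.62,-1.66):
    r=minimize(cost,[662,-217],(y,),method='Nelder-Mead',options=dict(initial_simplex=[[662,-217],[668,-217],[662,-211]],xatol=.05,fatol=.2));print(y,r.x.round(1),round(r.fun))
E
```

```text
ball scene ray [ 659.93193012 -149.79572074   98.        ] fk [659.01, -150.72]
-1.46 [ 661.  -218.2] 124
-1.5 [ 661.4 -218. ] 116
-1.54 [ 661.3 -217.7] 115
-1.58 [ 661.5 -217.6] 126
-1.62 [ 661.5 -217.6] 147
-1.66 [ 661.6 -217.4] 179
```

>>> arm_command --gripper '[10,10,10,10,10]' --pt "-0.8 -0.02 0" --pt "-0.8 -0.02 0" --pt "-0.8 0 0" --pt "-0.8 0 0" --pt "-0.8 0 0" --twist '[0,0,0,0,0]'

```text
time: 7.7
tool_pos: [656.0, -100.6, 114.2]
tcp_rot: [3.142, -0.0, 1.622]
contact_force: [0.8, -0.2, -4.9]
grip_width: 26.0
finger_force: 30.0
```

>>> arm_command --gripper '[10,10,10,10,10]' --pt "-0.6 0 0" --pt "-0.5 0 0" --pt "0 0 0" --pt "0 0 0" --pt "0 0 0" --twist '[0,0,0,0,0]'

```text
time: 8.32
tool_pos: [657.5, -125.6, 114.3]
tcp_rot: [-3.142, -0.0, 1.624]
contact_force: [0.5, -0.2, -4.6]
grip_width: 26.0
finger_force: 30.0
```

```bash
python3 - <<'E'
from m import *
a=cv2.cvtColor(capture('scene'),cv2.COLOR_RGB2BGR);cv2.imwrite('pics/c2.png',cv2.resize(a[310:460,240:400],(640,600),interpolation=cv2.INTER_CUBIC))
E
```

```text
(no output)
```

View pics/c2.png

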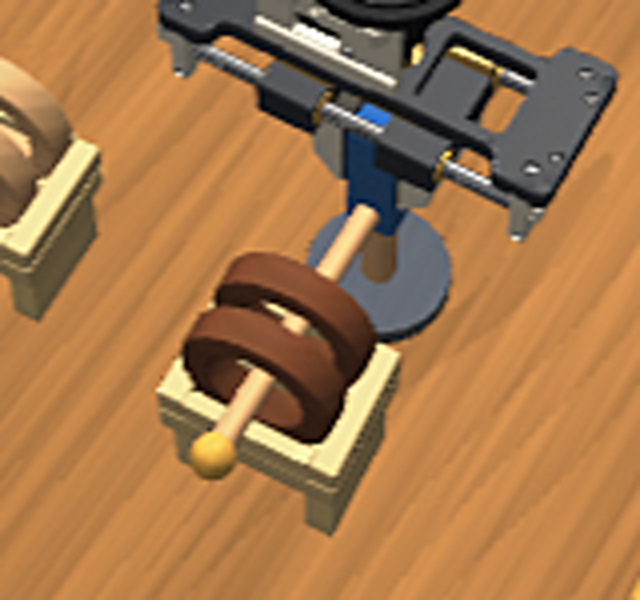

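The dowel passes through both rings, with the ball at crop(212,455) beyond ring b. Now lift.

>>> arm_command --gripper '[10,10,10,10,10]' --pt "0 0 -0.4" --pt "0 0 -0.4" --pt "0 0 -0.4" --pt "0 0 -0.5" --pt "0 0 -0.5" --twist '[0,0,0,0,0]'

```text
time: 9.0
tool_pos: [657.5, -126.5, 170.3]
tcp_rot: [3.141, 0.0, 1.623]
contact_force: [0.5, 0.9, -5.7]
grip_width: 25.9
finger_force: 30.0
```

>>> arm_command --gripper '[10,10,10,10,10]' --pt "0 0 -0.4" --pt "0 0 -0.4" --pt "0 0 -0.4" --pt "0 0 -0.2" --pt "0 0 0" --twist '[0,0,0,0,0]'

```text
time: 9.62
tool_pos: [657.6, -126.5, 204.6]
tcp_rot: [3.141, 0.0, 1.623]
contact_force: [-0.3, 0.9, -5.1]
grip_width: 25.9
finger_force: 30.0
```

```bash
python3 - <<'E'
from m import *
a=cv2.cvtColor(capture('scene'),cv2.COLOR_RGB2BGR);cv2.imwrite('pics/c3.png',cv2.resize(a[260:440,240:432],(640,600),interpolation=cv2.INTER_CUBIC))
E
```

```text
(no output)
```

View pics/c3.png

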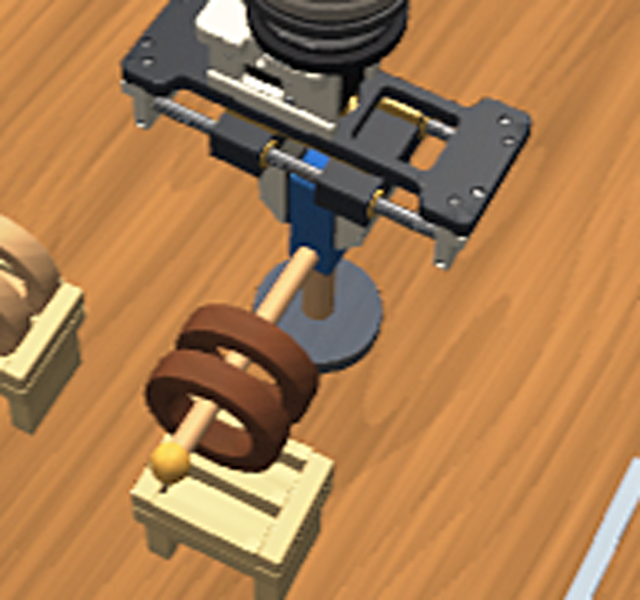

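Both rings hang on the dowel clear of the rack (crop (200,410) and (245,360)). Now carry to the mat.

>>> arm_command --gripper '[10,10,10,10,10]' --pt "0.4 -0.18 0" --pt "0.7 -0.31 0" --pt "0.9 -0.4 0" --pt "0.9 -0.4 0" --pt "0.9 -0.4 0" --twist '[0,0,0,0,0]'

```text
time: 10.3
tool_pos: [609.3, -32.3, 203.9]
tcp_rot: [-3.141, -0.001, 1.623]
contact_force: [0.6, -0.2, -5.4]
grip_width: 26.0
finger_force: 30.0
```

>>> arm_command --gripper '[10,10,10,10,10]' --pt "0.9 -0.4 0" --pt "0.9 -0.4 0" --pt "0.9 -0.4 0" --pt "0.9 -0.4 0" --pt "0.9 -0.4 0" --twist '[0,0,0,0,0]'

```text
time: 10.92
tool_pos: [553.7, 77.4, 204.3]
tcp_rot: [3.141, -0.0, 1.623]
contact_force: [0.1, -0.6, -5.3]
grip_width: 25.5
finger_force: 30.0
```

>>> arm_command --gripper '[10,10,10,10,10]' --pt "0.9 -0.4 0" --pt "0.9 -0.4 0" --pt "0.9 -0.4 0" --pt "0.9 -0.4 0" --pt "0.9 -0.4 0" --twist '[0,0,0,0,0]'

```text
time: 11.55
tool_pos: [497.9, 187.0, 204.3]
tcp_rot: [3.141, -0.0, 1.623]
contact_force: [0.4, -0.1, -5.6]
grip_width: 26.0
finger_force: 30.0
```

>>> arm_command --gripper '[10,10,10,10,10]' --pt "0.9 -0.4 0" --pt "0.9 -0.4 0" --pt "0.8 -0.36 0" --pt "0.5 -0.22 0" --pt "0.3 -0.13 0" --twist '[0,0,0,0,0]'

```text
time: 12.18
tool_pos: [456.2, 269.3, 204.3]
tcp_rot: [3.141, 0.0, 1.624]
contact_force: [-0.2, 0.2, -5.9]
grip_width: 26.0
finger_force: 30.0
```

>>> arm_command --gripper '[10,10,10,10,10]' --pt "0 0 0.6" --pt "0 0 0.9" --pt "0 0 0.9" --pt "0 0 0.8" --pt "0 0 0.6" --twist '[0,0,0,0,0]'

```text
time: 12.8
tool_pos: [456.4, 267.8, 107.4]
tcp_rot: [-3.14, 0.001, 1.622]
contact_force: [-0.0, -1.1, -5.7]
grip_width: 25.8
finger_force: 30.0
```

>>> arm_command --gripper '[10,10,10,10,10]' --pt "0 0 0.16" --pt "0 0 0.08" --pt "0 0 0.04" --pt "0 0 0.03" --pt "0 0 0" --twist '[0,0,0,0,0]'

```text
time: 13.42
tool_pos: [456.7, 268.7, 101.8]
tcp_rot: [3.141, -0.0, 1.623]
contact_force: [1.2, 0.1, -5.8]
grip_width: 25.8
finger_force: 30.0
```

>>> arm_command --gripper '[10,10,10,10,10]' --pt "0 0 0.03" --pt "0 0 0.03" --pt "0 0 0" --pt "0 0 0" --pt "0 0 0" --twist '[0,0,0,0,0]'

```text
time: 14.05
tool_pos: [456.7, 268.8, 100.5]
tcp_rot: [3.141, -0.0, 1.623]
contact_force: [-1.8, 0.7, 3.8]
grip_width: 25.9
finger_force: 30.0
```

>>> arm_command --gripper '[30,40,60,80,80]' --pt "0 0 0" --pt "0 0 0" --pt "0 0 0" --pt "0 0 0" --pt "0 0 0" --twist '[0,0,0,0,0]'

```text
time: 14.68
tool_pos: [456.6, 268.6, 100.0]
tcp_rot: [3.142, -0.0, 1.623]
contact_force: [0.2, -0.1, -0.1]
grip_width: 65.7
finger_force: 0.0
```

>>> arm_command --gripper '[80,80,80,80,80]' --pt "0 0 0" --pt "0 0 -0.4" --pt "0 0 -0.8" --pt "0 0 -1" --pt "0 0 -1" --twist '[0,0,0,0,0]'

```text
time: 15.3
tool_pos: [456.7, 268.7, 181.5]
tcp_rot: [3.141, -0.0, 1.623]
contact_force: [-0.4, -0.2, 0.1]
grip_width: 80.0
finger_force: 0.0
```

>>> arm_command --gripper '[80,80,80,80,80]' --pt "0 0 -1" --pt "0 0 -0.6" --pt "0 0 0" --pt "0 0 0" --pt "0 0 0" --twist '[0,0,0,0,0]'

```text
time: 15.92
tool_pos: [456.2, 268.5, 219.0]
tcp_rot: [-3.14, 0.001, 1.623]
contact_force: [-0.4, -0.2, -0.4]
grip_width: 79.6
finger_force: 0.0
```

```bash
python3 - <<'E'
from m import *
a=cv2.cvtColor(capture('scene'),cv2.COLOR_RGB2BGR);cv2.imwrite('pics/c4.png',cv2.resize(a[120:300,250:460],(700,600),interpolation=cv2.INTER_CUBIC))
E
```

```text
(no output)
```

View pics/c4.png

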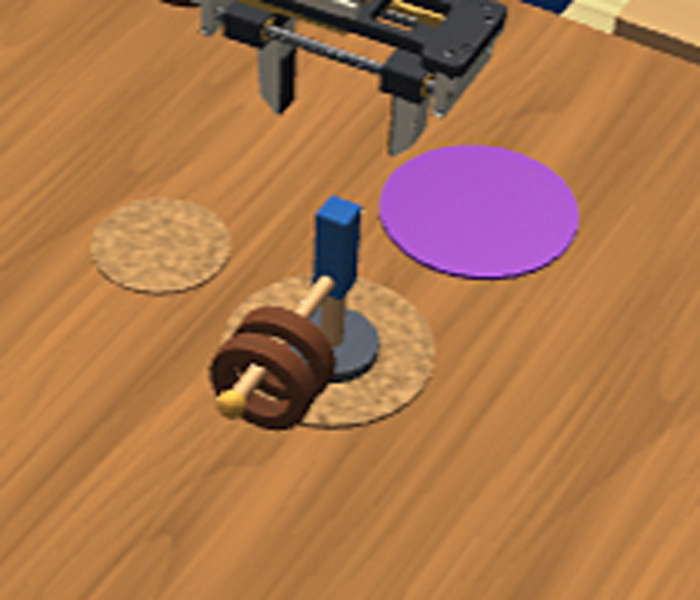

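The rod stands upright near the centre of the large cork mat (crop (335,350)), both dark rings hang on the dowel, and the gripper is clear.

```bash
python3 -c "
from plant import *
print(close_job())"
```

```text
the job is handed in; nothing more can be done
None
```

The job is handed in with no verdict returned: the last picture shows the rod upright near the centre of the large cork mat, both dark rings on its dowel and the gripper clear, after about 16 of the 56 s.

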